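# Ready the dip station and crack the stuck glaze tub lid

### The job

Get the glaze dip ready, leaving everything else on the table alone: stand the two clay test plugs upright in the wooden rack, the wide one fully down in its wide bore and the thin one fully down in its narrow bore. Then take the snapped-on lid of the round glaze crock by its pull, break it free of its tight seal without throwing it open, and finish while still holding it still and level over the crock, about 30 mm above its seat and touching nothing else - do not let go.

Things in the scene. Friction and masses are not known exactly. Their poses are not given: they have to be found in the camera images.
- plug_wide_mid (a point): centre (half-way up) of the wide test plug, a fired terracotta cylinder 34 mm in diameter and 75 mm tall, about 0.12 kg, standing upright and loose on the table (centre 37.5 mm up); z is its axis
- plug_thin_mid (a point): centre (half-way up) of the thin test plug, a fired terracotta cylinder 20 mm in diameter and 75 mm tall, about 0.05 kg, standing upright and loose on the table (centre 37.5 mm up); z is its axis
- plug_wide: the wide test plug; origin at the centre of its underside
- plug_thin: the thin test plug; origin at the centre of its underside
- rack: dipping rack, a fixed wooden block 80 mm (its x) by 200 mm (its y, the row) by 45 mm tall; origin at the centre of its underside. Two blind bores 30 mm deep (floor 15 mm above the table) on its y axis, and midway between them a fixed wooden carrying post 20 to 24 mm thick that rises to 94 mm above the table
- rack_hole0 (a point): centre of the mouth of the wide bore, 37 mm in diameter, 30 mm deep, in the rack's top face 45 mm above the table, 65 mm from the rack's centre towards its +y end; a seated plug stands 45 mm out of the rack
- rack_hole1 (a point): centre of the mouth of the narrow bore, 23 mm in diameter, 30 mm deep, in the rack's top face 45 mm above the table, 65 mm from the rack's centre towards its -y end; a seated plug stands 45 mm out of the rack
- tub: glaze crock, a fixed round grey pot 132 mm across and 85 mm tall (the rim is the lid's seat), origin at the centre of its underside. Four steel spring catches round the rim, at 45, 135, 225 and 315 degrees from its x axis, 64 to 81 mm from its axis; their noses reach over the lid's edge, up to 11 mm above the lid's top face
- lid: the crock's loose lid, about 0.3 kg: a white disc 132 mm across, 6 mm thick, pull on top, shallow rubber plug below; origin at the centre of the disc's underside (85 mm above the table when shut). Spring catches hold it: lifting takes a force that peaks at roughly 15 N, weight included, within 3 mm, then fades; past 16 mm of lift it hangs free with only its weight (2 to 4 N)
- lid_pull (a point): centre of the lid's pull, on the lid's axis: an upright flat block 16 mm thick along its own y (pinch it here), 40 mm long along its own x, 50 mm tall (its foot is 25 mm below this point, on the disc's top face); 31 mm above the disc's underside, so 116 mm above the table when shut; z is the lid's axis
- jar_mid (a point): bystander: centre of a small capped glass jar, 48 mm across and 70 mm tall, standing beside the plugs; leave it
- brush_grip (a point): bystander: grip of a 170 mm brush lying in front of the crock; leave it
- vase: bystander: small clay vase, 72 mm across, 110 mm tall; origin under its centre; leave it
- rib: bystander: flat wooden shaping rib 100 x 50 x 8 mm; leave it
Mind the look-alikes: they are no part of the job. What is shaped like the plug_thin but turquoise is not meant.

How it is judged (in metres and radians):
On the way, in this order (a step that is already met when the one before it is completed fails the run):
1. both plugs stand in their own bores, released, with the lid still shut (horizontal distance between plug_wide_mid and rack_hole0 below 0.008 m and z of each of plug_wide_mid, plug_thin_mid in the frame of rack below 0.059 m and angle between each of plug_wide_mid, plug_thin_mid's own z axis and vertical below 0.15 rad and contact force between the fingers and plug_wide below 0.2 N and horizontal distance between plug_thin_mid and rack_hole1 below 0.008 m and contact force between the fingers and plug_thin below 0.2 N and z of lid_pull in the frame of tub below 0.119 m), for 0.2 s.
2. the fingers have lifted the lid past the catches (z of lid_pull in the frame of tub above 0.126 m and contact force between the fingers and lid above 0.5 N), for 0.1 s.
At the end, for the whole second after the job is handed in: Plugs fully down in their own bores (within 8 mm, tilt under 0.15 rad), untouched; the fingers hold the lid still, 18 to 45 mm above its seat, within 20 mm of the crock's axis, tilted under 0.2 rad, touching neither crock nor catches; bystanders within 30 mm (horizontal distance between plug_wide_mid and rack_hole0 below 0.008 m and z of each of plug_wide_mid, plug_thin_mid in the frame of rack below 0.059 m and angle between each of plug_wide_mid, plug_thin_mid's own z axis and vertical below 0.15 rad and contact force between the fingers and plug_wide below 0.2 N and horizontal distance between plug_thin_mid and rack_hole1 below 0.008 m and contact force between the fingers and plug_thin below 0.2 N and z of lid_pull in the frame of tub between 0.134 and 0.161 m and horizontal distance between lid_pull and tub below 0.02 m and angle between lid_pull's own z axis and vertical below 0.2 rad and linear speed of lid below 0.02 m/s and contact force between the fingers and lid above 0.5 N and contact force between lid and tub below 0.2 N); the arm keeps its last pose, push and grip.
It fails at once if the lid is thrown open (more than 80 mm above its seat) (z of lid_pull in the frame of tub above 0.196 m).
It fails at once if a bystander is moved by more than 30 mm (distance of any of jar_mid, brush_grip, vase, rib from where it was at the start of the episode above 0.03 m).
It also fails if it takes over 70 s, if anything falls off the work surface, if the arm or the gripper's body presses on something with over 40 N, if the wrist force passes 120 N, or if a joint passes its speed limit or range.

### The arm

A 6-joint arm with a two-finger parallel gripper is mounted at the origin on the work surface. World frame = base frame: x ahead of the robot, y to its left, z up, the work surface at z = 0. Lengths are in mm, angles in rad, forces in N, time in s.
With the tool pointing down it reaches from about 275 to 1000 mm from the base axis. Payload 8.4 kg.
Tool frame: the origin (TCP) lies between the finger pads; the fingertips stand 8 mm ahead of it and the grasp point (between the pads) lies 11 mm behind it (tcp_to_tips is the distance from the TCP to the fingertips, in mm); z points along the fingers, y is the line along which they close (so a half turn about z gives the same grasp; the last joint's range is limited). The gripper opens to 85 mm and grips with 20 to 120 N. Pads are 22 mm wide; open, the fingers measure 114 mm over their backs; the gripper's body (76 mm by 85 mm) begins 54 mm behind the grasp point. The pads swing forward as they close: fully open they stand 13 mm farther back than shut.
Start: joints at [-1.343, 0.353, 1.633, -0, 1.155, -0.002], TCP at [142.363, -608.573, 239.281] pointing down, gripper open.
Joint ranges: [-2.63, 2.63], [-0.92, 2.1], [0.06, 2.66], [-1.3, 4.44], [0, 2.69], [-3.02, 3.02]. Speed limits (rad/s): [2.22, 2.22, 2.79, 3.14, 3.14, 3.14].

### API

Orientations are given as [roll, pitch, yaw] about the fixed x, y, z axes, in that order (R = Rz(yaw) Ry(pitch) Rx(roll)).
In Python, from rig import * gives the robot as it stands.
- The arm moves only by the tool step_arm, never from a script. Its argument "motion" is a list of rows, each an object with "claw": the finger opening in mm, from 0 to 85.4; "delta_pos": the shift along the tool's x, y, z in mm, a list of three; "turn": the turn about the tool's z in rad. In form: [{"claw": claw, "delta_pos": [dx, dy, dz], "turn": turn}, ...]. A call has 1 to 8 rows; each row shifts and turns the commanded pose from where the row before left it, along the tool's axes as they then stand; what a row does not reach is not made up. A row lasts 1/12 s, in which the tool goes at most 41.7 mm and 7.16 degrees, less where a joint would pass 70% of its speed; a pose out of reach is approached as far as the arm can. A call is refused whole if a number of a shift passes 41.7 or a number of a turn 0.125, either way. A call with a gripper value outside its range is refused whole. The fingers move at their own pace and stop on an object; "force" is the grip in N (left out, the last holds). Time passes only in rows, so rows that do not move let the fingers close. It gives the time, the measured TCP pose, the force, the opening and the grip force at its end, in the units of the state.
- sense(): the state, without advancing time (a new reading comes with each control period).
- grab_frame(name): name is "scene" or "side" or "wrist"; returns a dict with "img" (384x512x3 uint8, red, green, blue), "vertical_fov" (degrees; the focal length in pixels is half the picture's height over the tangent of half this angle, whatever the lens; pixels are square), "cx", "cy" (the principal point, pixels), "R" (3x3) and "t" (3): a world point X has camera coordinates R X + t. Camera axes: x right, y down, z forward; pixel columns grow to the right and rows downward; lengths in mm; the calibration is good to about 2 mm. A picture is of the moment at which its call begins. There is no depth.
- sign_off(): hands the job in; it is judged then, once.
The state is a dict: "clock": time; "qpos": joint angles; "qvel": joint speeds; "joint_efforts": joint torques, N m; "eef_pos": TCP position; "tcp_rot": TCP orientation; "contact_force": force on the tool from outside, world axes, zero at the start; "wrist_torque": the same for the moment, N m; "opening": opening from 0.0 (shut) to 1.0 (fully open); "grasp_force": force on a finger pad.
Only numpy, scipy, OpenCV 4.12 (cv2) and the standard library are available. Lean on these libraries where they do the work, as an engineer would, in place of code of your own. Each camera call takes 0.05 s, during which the arm holds its last target. There are 200 camera calls.

## Working session

There is one attempt and no reset: what is moved stays moved. The work goes in short steps, Python scripts to look and compute and a tool call to move; the robot and the scene stay as the last step left them, time stands still between calls to the robot, and variables do not carry over. Pictures are saved under pics/ and viewed, at most 10 in all, crops included, and the job is handed in when it is done.

Besides the shell and the picture viewer there is one more tool, called after "Request:" as a command line: name --argument value ..., lists and objects as JSON in quotes. step_arm: Moves the arm, as the interface text tells. Its arguments: {"type":"object","properties":{"motion":{"type":"array","items":{"type":"object","properties":{"claw":{"type":"number"},"delta_pos":{"type":"array","items":{"type":"number"}},"turn":{"type":"number"}}}},"force":{"type":"number"}},"required":["motion"]}

```bash
mkdir -p pics; ls; python3 - <<'E'
from rig import *
import cv2,numpy as np,pickle
d={}
for n in ("scene","side","wrist"):
    f=grab_frame(n); d[n]=f
    cv2.imwrite(f"pics/{n}0.png",cv2.resize(f["img"][:,:,::-1],(800,600),interpolation=cv2.INTER_CUBIC))
    print(n,f["vertical_fov"],f["cx"],f["cy"],np.round(f["R"],3).tolist(),np.round(f["t"],1))
pickle.dump(d,open("f0.pkl","wb"))
s=sense();print(s)
E
```

```text
pics
scene 42.522689960648094 253.6267560442068 192.2422609473411 [[-0.379, 0.925, -0.004], [0.773, 0.315, -0.55], [-0.508, -0.212, -0.835]] [ 168.4 -409.3 1589.8]
side 44.0074744084784 252.4075382206725 190.72462608708298 [[-0.754, -0.657, 0.018], [-0.342, 0.368, -0.865], [0.562, -0.658, -0.502]] [487.6 266.7 936.3]
wrist 60.48844939311173 258.61736226173844 196.28912747106776 [[0.229, -0.973, -0.002], [-0.931, -0.22, 0.29], [-0.283, -0.064, -0.957]] [-623.3  -38.9  379.1]
{'clock': 0.15, 'qpos': array([-1.34342509e+00,  3.53507044e-01,  1.63393765e+00,  3.50201012e-05,
        1.15520586e+00, -2.43262729e-03]), 'qvel': array([-0.00050232, -0.00112628,  0.00031647, -0.00037235,  0.00086683,
       -0.0007629 ]), 'joint_efforts': array([ 5.67420411e-04, -6.05633998e+01, -3.42338204e+01, -2.34354155e-05,
        6.11023934e-03, -5.48068343e-06]), 'eef_pos': array([ 142.27972299, -608.23687205,  238.73388115]), 'tcp_rot': array([-3.14053483e+00, -3.45975340e-05,  2.29789687e-01]), 'contact_force': array([ 0.34362648,  0.71744457, -0.4926249 ]), 'wrist_torque': array([-0.00905291,  0.04859811,  0.01491413]), 'grasp_force': 0.0, 'opening': 0.9970304367690174}
```

View pics/scene0.png

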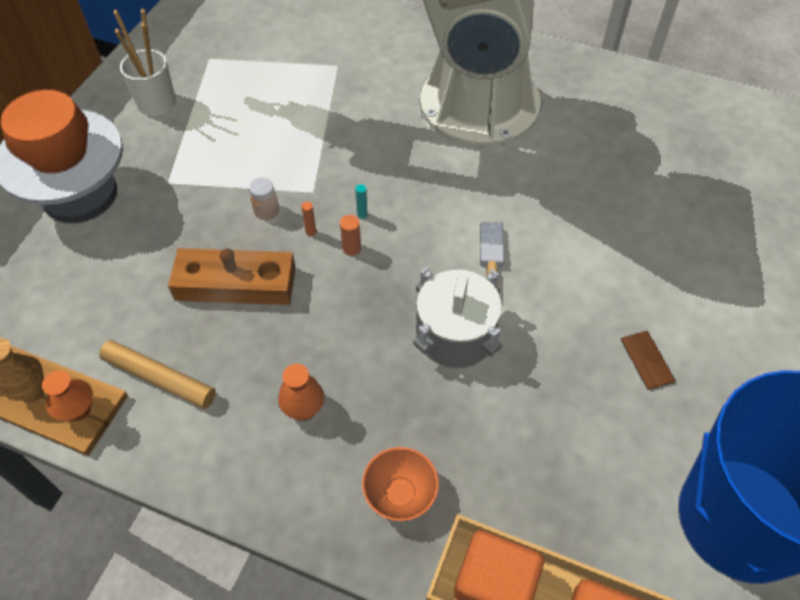

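View pics/side0.png

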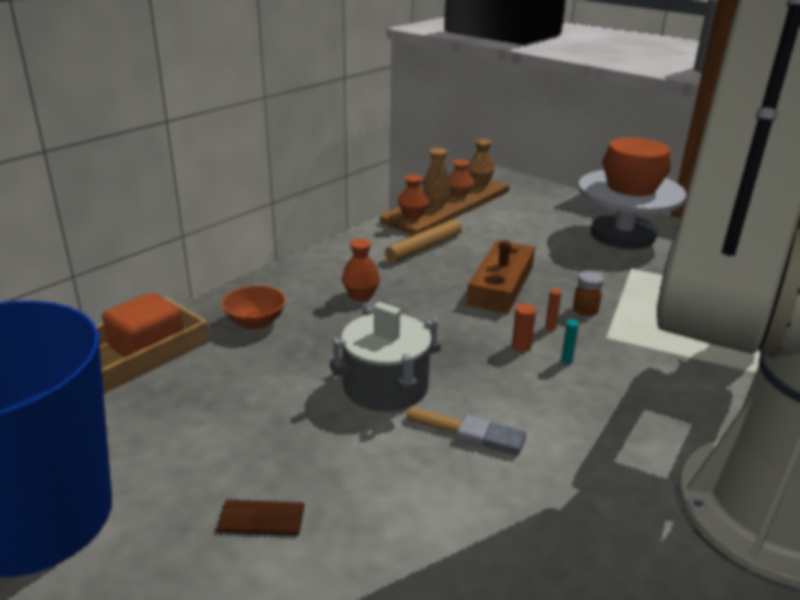

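Candidates in the scene view: the thin orange plug at (308,218), the turquoise look-alike at (361,201) which isn't meant, the wide plug at (350,235) and the jar at (264,198). The rack is at (232,275) and the crock at (458,310). I'll check the choice in close crops.

```bash
python3 - <<'E'
import pickle,cv2
d=pickle.load(open("f0.pkl","rb"))
for n,(x,y,w,h,s) in dict(scene=(105,105,225,125,3.5),side=(205,145,190,120,4)).items():
    c=d[n]["img"][y:y+h,x:x+w,::-1]
    c=cv2.resize(c,None,fx=s,fy=s,interpolation=cv2.INTER_CUBIC)
    for i in range(0,w,20): cv2.putText(c,str(x+i),(int(i*s),10),0,.35,(0,255,255)); cv2.line(c,(int(i*s),12),(int(i*s),18),(0,255,255))
    for i in range(20,h,20): cv2.putText(c,str(y+i),(0,int(i*s)+4),0,.35,(0,255,255))
    cv2.imwrite(f"pics/{n}_crop.png",c)
E
```

```text
(no output)
```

View pics/scene_crop.png

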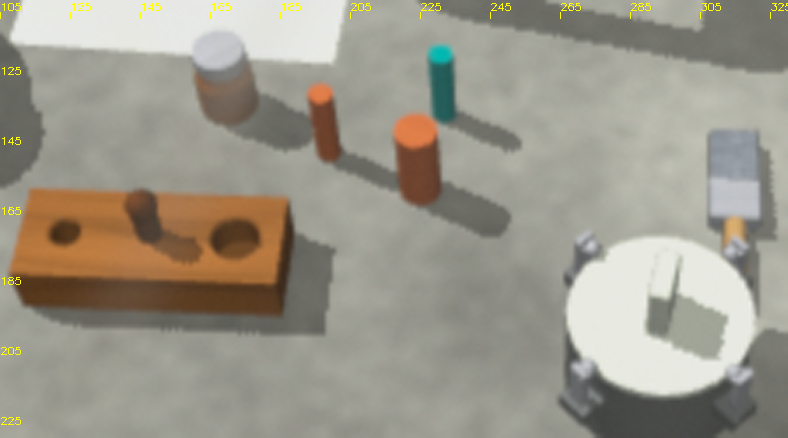

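View pics/side_crop.png

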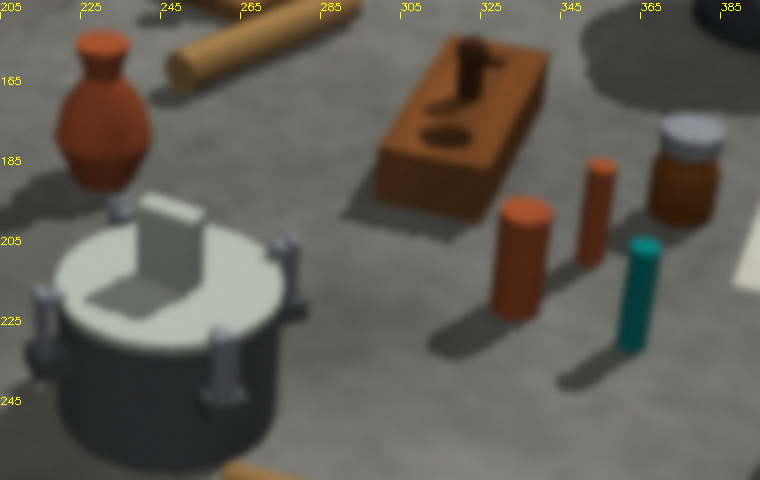

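```bash
cat > h.py <<'E'
import numpy as np,cv2,pickle
def foc(f): return f["img"].shape[0]/2/np.tan(np.radians(f["vertical_fov"]/2))
def ray(f,p,z):
    k=foc(f); R,t=np.array(f["R"]),np.array(f["t"])
    d=R.T@[(p[0]-f["cx"])/k,(p[1]-f["cy"])/k,1]; c=-R.T@t
    return (c+d*(z-c[2])/d[2])[:2]
def proj(f,X):
    k=foc(f); c=np.array(f["R"])@X+f["t"]; return np.array([f["cx"]+k*c[0]/c[2],f["cy"]+k*c[1]/c[2]])
E
python3 - <<'E'
from h import *
d=pickle.load(open("f0.pkl","rb"))
S=lambda p:(p[0]/3.5+105-.36,p[1]/3.5+105-.36); D=lambda p:(p[0]/4+205-.37,p[1]/4+145-.37)
P={"wide":((416,131),(525,211),75),"thin":((320,94),(601,166),75),"h0":((235,239),(446,136),45),"h1":((65,233),None,45),
"post":((140,200),(471,47),94),"lid":((661,316),(169.5,284),91),"pulltop":((666,252),(172,206),141),
"c_a":((28,189),None,45),"c_b":((291,198),(380,150),45),"c_c":((281,287),(492,168),45),"c_d":((13,275),(548,54),45),
"turq":((441,54),(645,246),75),"jar":((220,45),(694,129),70),"pl1":(None,(150,192),141),"pl2":(None,(205,213),141),"pl3":(None,(139,197),141),"pl4":(None,(195,220),141)}
for k,(a,b,z) in P.items():
    print(k,*(np.round(ray(d[n],g(p),z),1) if p else None for n,g,p in(("scene",S,a),("side",D,b))))
E
```

```text
wide [444.4 -86.6] [445.1 -89.2]
thin [ 438.8 -170.8] [ 439.5 -173.4]
h0 [ 569.4 -181.7] [ 568.3 -185. ]
h1 [ 612.9 -303.4] None
post [ 593.1 -239.5] [ 583.2 -231. ]
lid [543.  146.4] [538.9 145.4]
pulltop [524.6 140. ] [541.  141.8]
c_a [ 587.4 -351.2] None
c_b [ 518.9 -159.9] [ 590.7 -136.1]
c_c [ 595.5 -129.9] [ 518.5 -168.3]
c_d [ 661.  -319.4] [ 585.7 -349.3]
turq [ 365.8 -100.4] [ 367.5 -103.9]
jar [ 419.4 -269.3] [ 422.9 -271.6]
pl1 None [560.7 138.7]
pl2 None [522.3 135. ]
pl3 None [561.5 147.1]
pl4 None [521.4 144.5]
```

Crops confirm it. The thin orange-capped plug is at crop (320,94), the wide one at (416,131), and the turquoise one at (441,54) is excluded. The narrow bore is on the left at (65,233), the wide bore on the right at (235,239). I'll turn the gripper so it closes along rack x.

Request:
step_arm --motion '[{"claw": 60,"delta_pos": [0,0,0],"turn": -0.12},{"claw": 60,"delta_pos": [0,0,0],"turn": -0.12},{"claw": 60,"delta_pos": [0,0,0],"turn": -0.12},{"claw": 60,"delta_pos": [0,0,0],"turn": -0.12},{"claw": 60,"delta_pos": [0,0,0],"turn": -0.12},{"claw": 60,"delta_pos": [0,0,0],"turn": -0.12},{"claw": 60,"delta_pos": [0,0,0],"turn": -0.12},{"claw": 60,"delta_pos": [0,0,0],"turn": -0.12}]' --force 40

```text
clock: 0.82
eef_pos: [142.3, -608.4, 239.0]
tcp_rot: [-3.141, -0.001, 1.196]
contact_force: [-0.8, 0.3, 0.2]
opening: 0.705
grasp_force: 0.0
```

Request:
step_arm --motion '[{"claw": 60,"delta_pos": [0,0,0],"turn": -0.12},{"claw": 60,"delta_pos": [0,0,0],"turn": -0.12},{"claw": 60,"delta_pos": [0,0,0],"turn": -0.12},{"claw": 60,"delta_pos": [0,0,0],"turn": -0.12},{"claw": 60,"delta_pos": [0,0,0],"turn": -0.12},{"claw": 60,"delta_pos": [0,0,0],"turn": -0.12},{"claw": 60,"delta_pos": [0,0,0],"turn": -0.01},{"claw": 60,"delta_pos": [0,0,0],"turn": 0}]'

```text
clock: 1.48
eef_pos: [142.3, -608.4, 239.1]
tcp_rot: [3.142, -0.0, 1.917]
contact_force: [0.4, -0.4, 0.0]
opening: 0.706
grasp_force: 0.0
```

```bash
cat >> h.py <<'E'
def togo(x,y,z,yaw):
    "remaining shift in tool axes (tool pointing down) after world yaw turn; and turn"
    from rig import sense
    s=sense(); e=s["eef_pos"]; c=s["tcp_rot"][2]; d=np.array([x,y,z])-e
    print("tcp",np.round(e,1),"rpy",np.round(s["tcp_rot"],3),"F",np.round(s["contact_force"],1),"t",round(s["clock"],2),"open",round(85.4*s["opening"],1),"grip",round(s["grasp_force"],1))
    for w,n in((c,"now"),(yaw,"atyaw")):
        print(n,np.round([d[0]*np.cos(w)+d[1]*np.sin(w),d[0]*np.sin(w)-d[1]*np.cos(w),-d[2]],1))
    print("turn",round(c-yaw,3))
E
python3 - <<'E'
from h import *
d=pickle.load(open("f0.pkl","rb"))
for z in(60,120,160):print(z,ray(d["scene"],(29,76),z),ray(d["side"],(408,106),z))
togo(444.7,-88,200,1.919)
E
```

```text
60 [ 421.10122237 -738.36360414] [ 626.79636982 -895.95949857]
120 [ 465.23045058 -678.06435447] [ 560.91302276 -731.37652717]
160 [ 494.64993605 -637.86485469] [ 516.99079139 -621.65454623]
tcp [ 142.3 -608.4  239.1] rpy [ 3.142 -0.     1.917] F [ 0.4 -0.4  0. ] t 1.48 open 60.3 grip 0.0
now [387.  461.   39.1]
atyaw [386.  461.8  39.1]
turn -0.002
```

Request:
step_arm --motion '[{"delta_pos": [24,29,2],"turn": 0},{"delta_pos": [24,29,2],"turn": 0},{"delta_pos": [24,29,2],"turn": 0},{"delta_pos": [24,29,2],"turn": 0},{"delta_pos": [24,29,2],"turn": 0},{"delta_pos": [24,29,2],"turn": 0},{"delta_pos": [24,29,2],"turn": 0},{"delta_pos": [24,29,2],"turn": 0}]'

```text
schema error: expected keys claw, delta_pos, turn
```

Request:
step_arm --motion '[{"delta_pos": [24,29,2],"turn": 0},{"delta_pos": [24,29,2],"turn": 0},{"delta_pos": [24,29,2],"turn": 0},{"delta_pos": [24,29,2],"turn": 0},{"delta_pos": [24,29,2],"turn": 0},{"delta_pos": [24,29,2],"turn": 0},{"delta_pos": [24,29,2],"turn": 0},{"delta_pos": [0,0,0],"turn": 0}]'

```text
schema error: expected keys claw, delta_pos, turn
```

```bash
python3 - <<'E'
from h import *
from rig import *
togo(444.7,-88,200,1.919)
f=grab_frame("wrist"); pickle.dump(f,open("w1.pkl","wb"))
cv2.imwrite("pics/w1.png",cv2.resize(f["img"][:,:,::-1],(768,576),interpolation=cv2.INTER_CUBIC))
for n,X in dict(wide=(444.7,-88,75),thin=(439.1,-172,75),h0=(569,-183,45),h1=(613,-304.5,45)).items(): print(n,proj(f,X)*1.5)
E
```

```text
tcp [ 142.3 -608.4  239.1] rpy [ 3.142 -0.     1.917] F [ 0.4 -0.4  0. ] t 1.48 open 60.3 grip 0.0
now [387.  461.   39.1]
atyaw [386.  461.8  39.1]
turn -0.002
wide [1553.2606889  -676.55921765]
thin [1357.38970976 -410.09986962]
h0 [1415.4893327  -208.50246796]
h1 [1287.39656286   57.9306631 ]
```

View pics/w1.png

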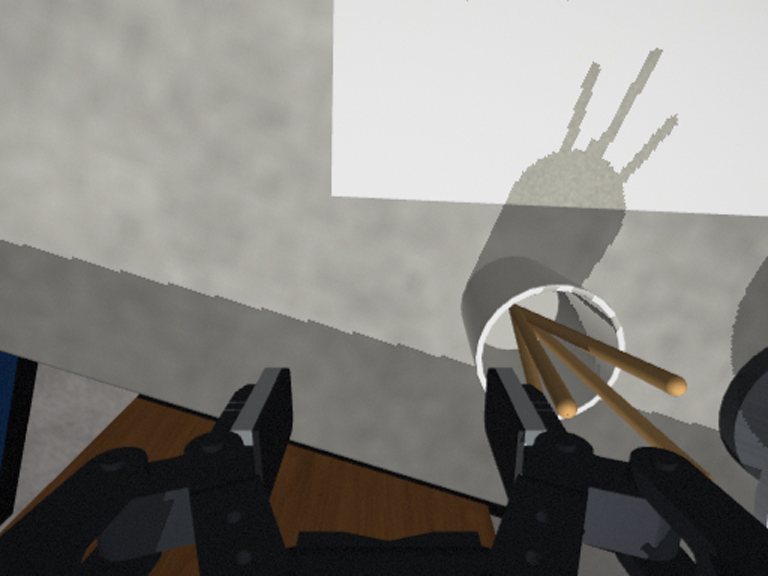

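The wrist view shows the brush cup right beside the right finger at (550,350), so I'll rise clear before crossing.

Request:
step_arm --motion '[{"claw": 60,"delta_pos": [0,0,-40],"turn": 0},{"claw": 60,"delta_pos": [0,0,-40],"turn": 0},{"claw": 60,"delta_pos": [0,0,-40],"turn": 0},{"claw": 60,"delta_pos": [24,29,0],"turn": 0},{"claw": 60,"delta_pos": [24,29,0],"turn": 0},{"claw": 60,"delta_pos": [24,29,0],"turn": 0},{"claw": 60,"delta_pos": [24,29,0],"turn": 0},{"claw": 60,"delta_pos": [24,29,0],"turn": 0}]'

```text
clock: 2.2
eef_pos: [238.0, -444.6, 359.3]
tcp_rot: [3.141, 0.0, 1.916]
contact_force: [0.7, -0.4, 0.6]
opening: 0.702
grasp_force: 0.0
```

Request:
step_arm --motion '[{"claw": 60,"delta_pos": [24,29,0],"turn": 0},{"claw": 60,"delta_pos": [24,29,0],"turn": 0},{"claw": 60,"delta_pos": [24,29,0],"turn": 0},{"claw": 60,"delta_pos": [24,29,8],"turn": 0},{"claw": 60,"delta_pos": [24,29,20],"turn": 0},{"claw": 60,"delta_pos": [24,29,20],"turn": 0},{"claw": 60,"delta_pos": [24,29,20],"turn": 0},{"claw": 60,"delta_pos": [0,0,20],"turn": 0}]'

```text
clock: 2.87
eef_pos: [371.9, -216.6, 272.2]
tcp_rot: [3.139, -0.001, 1.92]
contact_force: [-0.4, 0.3, -0.3]
opening: 0.7
grasp_force: 0.0
```

```bash
python3 - <<'E'
from h import *
from rig import *
togo(444.7,-88,200,1.919)
f=grab_frame("wrist"); pickle.dump(f,open("w1.pkl","wb"))
cv2.imwrite("pics/w2.png",cv2.resize(f["img"][:,:,::-1],(768,576),interpolation=cv2.INTER_CUBIC))
for n,X in dict(wide=(444.7,-88,75),thin=(439.1,-172,75),h0=(569,-183,45),h1=(613,-304.5,45)).items(): print(n,proj(f,X)*1.5)
E
```

```text
tcp [ 371.9 -216.6  272.2] rpy [ 3.139e+00 -1.000e-03  1.920e+00] F [-0.4  0.3 -0.3] t 2.87 open 59.8 grip 0.0
now [ 95.9 112.4  72.2]
atyaw [ 96.  112.3  72.2]
turn 0.001
wide [565.64312895 110.392264  ]
thin [503.3656927  231.75678062]
h0 [643.82046653 296.35124925]
h1 [620.38977688 443.09853496]
```

View pics/w2.png

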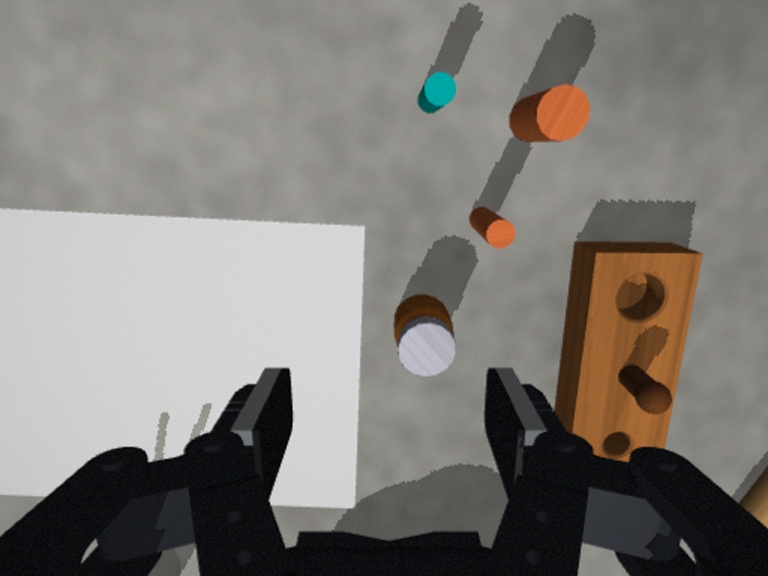

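The wrist view is clear: wide plug top at (564,112), thin top at (501,233), turquoise at (440,90). The bore mouths are at (640,297) and (616,442).

```bash
python3 - <<'E'
from h import *
f=pickle.load(open("w1.pkl","rb"))
for n,p,z in(("wide",(564,112.5),75),("thin",(501,233),75),("h0",(640,297),45),("h1",(616,442),45),("post",(653,397),94),("ca",(596,252),45),("cb",(702,253),45)): print(n,ray(f,((p[0]+.5)/1.5-.5,(p[1]+.5)/1.5-.5),z))
togo(444.7,-88,100,1.919)
E
```

```text
wide [444.06217505 -89.40557412]
thin [ 437.71291519 -173.22495884]
h0 [ 566.2184281  -184.35390517]
h1 [ 608.71123247 -304.67103332]
post [ 580.55115349 -241.71481077]
ca [ 518.42068191 -164.4086176 ]
cb [ 593.22142166 -137.93422465]
tcp [ 369.2 -217.5  268.5] rpy [-3.139 -0.004  1.921] F [-2.3  1.5 -3.8] t 2.92 open 60.1 grip 0.0
now [ 95.7 115.4 168.5]
atyaw [ 96.  115.2 168.5]
turn 0.002
```

Request:
step_arm --motion '[{"claw": 60,"delta_pos": [24,28.6,20],"turn": 0},{"claw": 60,"delta_pos": [24,28.6,20],"turn": 0},{"claw": 60,"delta_pos": [24,28.6,25],"turn": 0},{"claw": 60,"delta_pos": [24,28.6,25],"turn": 0},{"claw": 60,"delta_pos": [0,0,30],"turn": 0},{"claw": 60,"delta_pos": [0,0,0],"turn": 0},{"claw": 60,"delta_pos": [0,0,0],"turn": 0},{"claw": 60,"delta_pos": [0,0,0],"turn": 0}]'

```text
clock: 3.58
eef_pos: [441.3, -98.6, 158.3]
tcp_rot: [3.141, 0.001, 1.918]
contact_force: [-0.4, 0.0, 0.5]
opening: 0.704
grasp_force: 0.0
```

```bash
cat >> h.py <<'E'
def top(f,near,z,r=25,v=150):
    "bright orange disc (plug top) near a pixel -> min-enclosing circle centre, world"
    a=f["img"].astype(int); m=((a[...,0]>v)&(a[...,0]-a[...,2]>80)).astype(np.uint8)
    cs,_=cv2.findContours(m,0,1); cs=[c for c in cs if cv2.contourArea(c)>40]
    c=min(cs,key=lambda c:np.hypot(*(np.array(cv2.minEnclosingCircle(c)[0])-near)))
    e=cv2.fitEllipse(cv2.convexHull(c)); print("px",np.round(e[0],1),"axes",np.round(e[1],1),"world",np.round(ray(f,e[0],z),1))
E
python3 - <<'E'
from h import *
from rig import *
togo(444.2,-89,47,1.919)
f=grab_frame("wrist"); pickle.dump(f,open("w2.pkl","wb"))
cv2.imwrite("pics/w3.png",f["img"][:,:,::-1])
p=proj(f,(444.2,-89,75));print(p)
top(f,p,75); p=proj(f,(438,-173,75));top(f,p,75)
togo(444.2,-89,47,1.919)
E
```

```text
tcp [441.3 -98.6 158.3] rpy [3.141e+00 1.000e-03 1.918e+00] F [-0.4  0.   0.5] t 3.58 open 60.1 grip 0.0
now [  8.1   6.  111.3]
atyaw [  8.1   6.  111.3]
turn -0.001
[267.46561925 197.50875351]
px [266.3 197.8] axes [46.2 48.4] world [443.5 -89.5]
px [220.5 294.7] axes [22.5 25.4] world [ 437.6 -173.5]
tcp [441.6 -98.8 158.6] rpy [3.140e+00 1.000e-03 1.917e+00] F [ 0.1 -0.7  0.3] t 3.63 open 59.8 grip 0.0
now [  8.4   5.8 111.6]
atyaw [  8.4   5.8 111.6]
turn -0.002
```

View pics/w3.png

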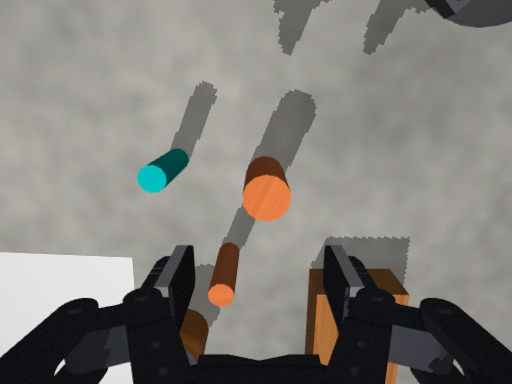

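The wide plug top at (266,198) solves to (443.5,−89.5), with the fingers clear of its neighbours. Going down and gripping.

Request:
step_arm --motion '[{"claw": 60,"delta_pos": [8,5,10],"turn": 0},{"claw": 60,"delta_pos": [0,0,30],"turn": 0},{"claw": 60,"delta_pos": [0,0,30],"turn": 0},{"claw": 60,"delta_pos": [0,0,25],"turn": 0},{"claw": 60,"delta_pos": [0,0,15],"turn": 0},{"claw": 60,"delta_pos": [0,0,0],"turn": 0},{"claw": 60,"delta_pos": [0,0,0],"turn": 0}]'

```text
clock: 4.22
eef_pos: [442.8, -88.4, 47.0]
tcp_rot: [-3.141, -0.0, 1.919]
contact_force: [0.9, -0.1, 0.1]
opening: 0.704
grasp_force: 0.0
```

Request:
step_arm --motion '[{"claw": 30,"delta_pos": [0,0,0],"turn": 0},{"claw": 30,"delta_pos": [0,0,0],"turn": 0},{"claw": 30,"delta_pos": [0,0,0],"turn": 0},{"claw": 30,"delta_pos": [0,0,0],"turn": 0},{"claw": 30,"delta_pos": [0,0,0],"turn": 0},{"claw": 30,"delta_pos": [0,0,0],"turn": 0}]' --force 30

```text
clock: 4.72
eef_pos: [444.0, -88.6, 48.2]
tcp_rot: [3.139, 0.001, 1.92]
contact_force: [-0.8, -0.8, 9.2]
opening: 0.391
grasp_force: 29.8
```

```bash
python3 - <<'E'
from h import *
from rig import *
togo(443.5,-89.5,47,1.919)
E
```

```text
tcp [444.  -88.6  48.2] rpy [3.139e+00 1.000e-03 1.920e+00] F [-0.8 -0.8  9.2] t 4.72 open 33.4 grip 29.8
now [-0.7 -0.8  1.2]
atyaw [-0.7 -0.8  1.2]
turn 0.001
```

Request:
step_arm --motion '[{"claw": 30,"delta_pos": [0,0,-15],"turn": 0},{"claw": 30,"delta_pos": [0,0,-30],"turn": 0},{"claw": 30,"delta_pos": [0,0,-35],"turn": 0},{"claw": 30,"delta_pos": [-30,19,0],"turn": 0},{"claw": 30,"delta_pos": [-30,19,0],"turn": 0},{"claw": 30,"delta_pos": [-30,19,0],"turn": 0},{"claw": 30,"delta_pos": [-30,19,0],"turn": 0},{"claw": 30,"delta_pos": [-11,7,0],"turn": 0}]'

```text
clock: 5.38
eef_pos: [569.9, -185.9, 128.4]
tcp_rot: [3.138, 0.004, 1.919]
contact_force: [-0.7, 0.6, -1.2]
opening: 0.385
grasp_force: 30.5
```

Request:
step_arm --motion '[{"claw": 30,"delta_pos": [0,0,0],"turn": 0},{"claw": 30,"delta_pos": [0,0,0],"turn": 0},{"claw": 30,"delta_pos": [0,0,0],"turn": 0}]'

```text
clock: 5.63
eef_pos: [564.4, -182.4, 126.8]
tcp_rot: [-3.14, -0.001, 1.92]
contact_force: [-0.1, 0.1, -1.4]
opening: 0.391
grasp_force: 30.4
```

```bash
python3 - <<'E'
from h import *
from rig import *
f=grab_frame("wrist");g=grab_frame("scene");h=grab_frame("side"); pickle.dump((f,g,h),open("w4.pkl","wb"))
a=cv2.resize(f["img"][:,:,::-1],None,fx=1,fy=1)
def crop(f,X,s=4,w=64,hh=54):
    p=np.round(proj(f,X)).astype(int); x,y=p[0]-w//2,p[1]-hh//2; print("crop origin",x,y)
    return cv2.resize(f["img"][y:y+hh,x:x+w,::-1],None,fx=s,fy=s,interpolation=cv2.INTER_CUBIC)
X=(567,-184,70)
c=np.vstack([crop(g,X),crop(h,X)])
out=np.zeros((432,768,3),np.uint8); out[:384,:512]=a; out[:432,512:]=c
cv2.imwrite("pics/w4.png",out)
togo(567,-184,60,1.919)
s=sense();w=1.919;e=s["eef_pos"]
for X in((567,-184,45),(610,-304.6,45)):print(proj(f,X))
E
```

```text
crop origin 138 139
crop origin 285 144
tcp [ 564.7 -182.3  127. ] rpy [-3.141 -0.     1.92 ] F [-0.2 -0.6 -0.7] t 5.78 open 33.5 grip 30.4
now [-2.4  1.5 67. ]
atyaw [-2.4  1.5 67. ]
turn 0.001
[261.55910673 212.76133923]
[259.90978036 362.19491348]
```

View pics/w4.png

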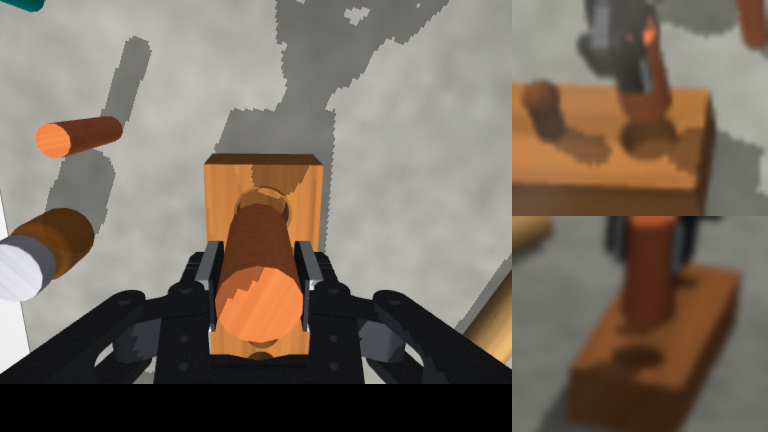

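The plug hangs over the wide bore, and the far rim shows at about (262,190) in the wrist view. I'll measure the rim and rack edges numerically.

```bash
python3 - <<'E'
from h import *
f=pickle.load(open("w4.pkl","rb"))[0]
# enlarge around hole, no more than needed
c=f["img"][150:290,195:335,::-1]
cv2.imwrite("pics/w5.png",cv2.resize(c,(700,560) if 0 else (600,600),interpolation=cv2.INTER_CUBIC))
R=f["R"];t=f["t"]
# predicted outlines with h0 guess
th=np.linspace(0,2*np.pi,13)
def circ(x,y,z,r): return np.array([proj(f,(x+r*np.cos(a),y+r*np.sin(a),z)) for a in th])
b=circ(567,-184,45,18.5); print("hole bbox",b.min(0),b.max(0))
b=circ(564.7,-182.3,79,17); print("plug bottom bbox",b.min(0),b.max(0))
b=circ(564.7,-182.3,154,17); print("plug top bbox",b.min(0),b.max(0))
for p in((205,164),(323,164)):print(ray(f,p,45))
top(f,(259,305),154)
E
```

```text
hole bbox [235.45987668 187.48017177] [287.87108484 236.90799675]
plug bottom bbox [231.34127669 201.38539037] [287.65783155 253.75537339]
plug top bbox [215.55522937 264.25268543] [304.4774408  341.08618159]
[ 519.74721834 -164.63008718]
[ 593.50780063 -137.66916317]
px [259.4 316.9] axes [ 98.4 111. ] world [ 566.5 -187.6]
```

View pics/w5.png

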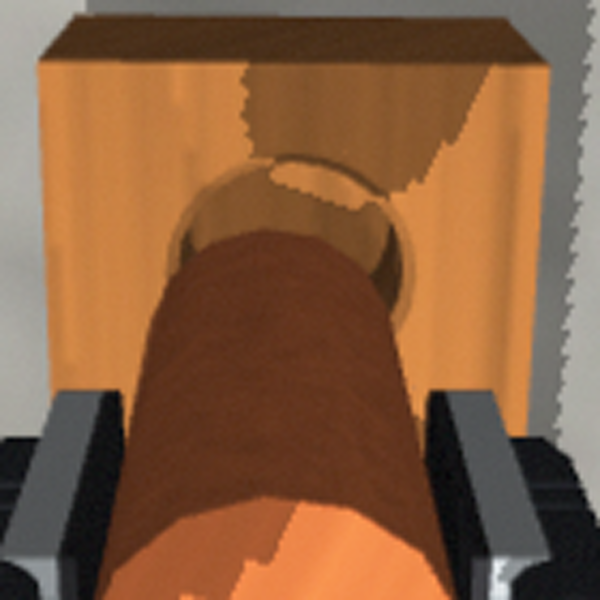

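Request:
step_arm --motion '[{"claw": 30,"delta_pos": [-1.7,2.0,0],"turn": 0},{"claw": 30,"delta_pos": [0,0,15],"turn": 0},{"claw": 30,"delta_pos": [0,0,15],"turn": 0},{"claw": 30,"delta_pos": [0,0,0],"turn": 0},{"claw": 30,"delta_pos": [0,0,4],"turn": 0},{"claw": 30,"delta_pos": [0,0,4],"turn": 0},{"claw": 30,"delta_pos": [0,0,2],"turn": 0},{"claw": 30,"delta_pos": [0,0,0],"turn": 0}]'

```text
clock: 6.45
eef_pos: [568.2, -183.9, 86.9]
tcp_rot: [-3.142, -0.0, 1.92]
contact_force: [-0.2, 0.8, -1.2]
opening: 0.391
grasp_force: 30.4
```

No contact, and the bottom is already about 6 mm in. Continuing down.

Request:
step_arm --motion '[{"claw": 30,"delta_pos": [0,0,5],"turn": 0},{"claw": 30,"delta_pos": [0,0,5],"turn": 0},{"claw": 30,"delta_pos": [0,0,5],"turn": 0},{"claw": 30,"delta_pos": [0,0,5],"turn": 0},{"claw": 30,"delta_pos": [0,0,2],"turn": 0},{"claw": 30,"delta_pos": [0,0,0],"turn": 0}]'

```text
clock: 6.95
eef_pos: [567.7, -183.8, 64.1]
tcp_rot: [-3.141, -0.001, 1.92]
contact_force: [-0.6, 0.5, -1.4]
opening: 0.388
grasp_force: 30.4
```

Request:
step_arm --motion '[{"claw": 30,"delta_pos": [0,0,1],"turn": 0},{"claw": 50,"delta_pos": [0,0,0],"turn": 0},{"claw": 50,"delta_pos": [0,0,0],"turn": 0},{"claw": 50,"delta_pos": [0,0,0],"turn": 0},{"claw": 50,"delta_pos": [0,0,-20],"turn": 0},{"claw": 50,"delta_pos": [0,0,-30],"turn": 0},{"claw": 50,"delta_pos": [0,0,-40],"turn": 0},{"claw": 50,"delta_pos": [0,0,-30],"turn": 0}]'

```text
clock: 7.62
eef_pos: [568.5, -184.1, 186.5]
tcp_rot: [3.141, 0.001, 1.92]
contact_force: [0.3, -0.2, 0.0]
opening: 0.584
grasp_force: 0.0
```

```bash
python3 - <<'E'
from h import *
from rig import *
f=grab_frame("wrist"); pickle.dump(f,open("w6.pkl","wb"))
p=proj(f,(568,-184,90));print(p)
top(f,p,90); p=proj(f,(437.6,-173.4,75));print(p); top(f,p,75)
togo(437.6,-173.4,47,1.919)
E
```

```text
[257.96424002 202.36599125]
px [259.9 -73.3] axes [  99.9 1324.3] world [510.8 -24.1]
[ 95.29958861 124.86861046]
px [ 95.5 125.8] axes [25.1 29. ] world [ 437.9 -174. ]
tcp [ 571.5 -185.1  192.4] rpy [3.134 0.006 1.92 ] F [ 3.1 -0.7  5.1] t 7.67 open 49.9 grip 0.0
now [  56.8 -121.9  145.4]
atyaw [  56.7 -121.9  145.4]
turn 0.001
```

Request:
step_arm --motion '[{"claw": 45,"delta_pos": [13.5,-29.8,0],"turn": 0},{"claw": 45,"delta_pos": [13.5,-29.8,10],"turn": 0},{"claw": 45,"delta_pos": [13.5,-29.8,10],"turn": 0},{"claw": 45,"delta_pos": [13.5,-29.8,15],"turn": 0},{"claw": 45,"delta_pos": [0,0,0],"turn": 0},{"claw": 45,"delta_pos": [0,0,0],"turn": 0},{"claw": 45,"delta_pos": [0,0,0],"turn": 0}]'

```text
clock: 8.25
eef_pos: [438.7, -174.4, 149.5]
tcp_rot: [3.14, 0.001, 1.919]
contact_force: [0.4, 0.2, -0.2]
opening: 0.526
grasp_force: 0.0
```

```bash
python3 - <<'E'
from h import *
from rig import *
f=grab_frame("wrist"); pickle.dump(f,open("w6.pkl","wb"))
p=proj(f,(437.6,-173.4,75));print(p); top(f,p,75)
togo(437.6,-173.6,47,1.919)
E
```

```text
[257.51184238 210.87949065]
px [257.2 211.3] axes [27.5 28.8] world [ 437.5 -173.7]
tcp [ 439.3 -174.5  149.7] rpy [3.14e+00 2.00e-03 1.92e+00] F [-0.9  0.8  0.3] t 8.3 open 45.1 grip 0.0
now [  1.4  -1.3 102.7]
atyaw [  1.4  -1.3 102.7]
turn 0.001
```

Request:
step_arm --motion '[{"claw": 45,"delta_pos": [0.7,-1.2,10],"turn": 0},{"claw": 45,"delta_pos": [0,0,30],"turn": 0},{"claw": 45,"delta_pos": [0,0,30],"turn": 0},{"claw": 45,"delta_pos": [0,0,22],"turn": 0},{"claw": 45,"delta_pos": [0,0,10],"turn": 0},{"claw": 45,"delta_pos": [0,0,0],"turn": 0},{"claw": 45,"delta_pos": [0,0,0],"turn": 0}]'

```text
clock: 8.88
eef_pos: [436.7, -173.7, 46.8]
tcp_rot: [-3.141, -0.0, 1.92]
contact_force: [-0.0, 0.7, -0.4]
opening: 0.529
grasp_force: 0.0
```

Request:
step_arm --motion '[{"claw": 16,"delta_pos": [0,0,0],"turn": 0},{"claw": 16,"delta_pos": [0,0,0],"turn": 0},{"claw": 16,"delta_pos": [0,0,0],"turn": 0},{"claw": 16,"delta_pos": [0,0,0],"turn": 0},{"claw": 16,"delta_pos": [0,0,0],"turn": 0},{"claw": 16,"delta_pos": [0,0,0],"turn": 0}]' --force 25

```text
clock: 9.38
eef_pos: [437.4, -174.1, 48.1]
tcp_rot: [3.14, 0.002, 1.92]
contact_force: [0.3, 0.8, 7.8]
opening: 0.225
grasp_force: 24.8
```

Request:
step_arm --motion '[{"claw": 16,"delta_pos": [0,0,-15],"turn": 0},{"claw": 16,"delta_pos": [0,0,-35],"turn": 0},{"claw": 16,"delta_pos": [0,0,-35],"turn": 0},{"claw": 16,"delta_pos": [0,0,-25],"turn": 0},{"claw": 16,"delta_pos": [-30,19.7,0],"turn": 0},{"claw": 16,"delta_pos": [-30,19.7,0],"turn": 0},{"claw": 16,"delta_pos": [-30,19.7,0],"turn": 0},{"claw": 16,"delta_pos": [-30,19.7,0],"turn": 0}]'

```text
clock: 10.05
eef_pos: [552.7, -260.6, 158.0]
tcp_rot: [3.141, 0.001, 1.92]
contact_force: [-0.0, -0.2, -0.3]
opening: 0.227
grasp_force: 24.6
```

Request:
step_arm --motion '[{"claw": 16,"delta_pos": [-30,19.7,0],"turn": 0},{"claw": 16,"delta_pos": [-30,19.7,0],"turn": 0},{"claw": 16,"delta_pos": [-2,0,0],"turn": 0},{"claw": 16,"delta_pos": [0,0,20],"turn": 0},{"claw": 16,"delta_pos": [0,0,0],"turn": 0},{"claw": 16,"delta_pos": [0,0,0],"turn": 0},{"claw": 16,"delta_pos": [0,0,0],"turn": 0}]'

```text
clock: 10.63
eef_pos: [609.3, -304.1, 137.5]
tcp_rot: [-3.141, -0.0, 1.92]
contact_force: [1.6, 0.2, 0.2]
opening: 0.227
grasp_force: 24.6
```

```bash
python3 - <<'E'
from h import *
from rig import *
f=grab_frame("wrist"); pickle.dump(f,open("w7.pkl","wb"))
s=sense();e=s["eef_pos"]
togo(611.5,-305.7,63,1.919)
th=np.linspace(0,2*np.pi,25)
def bb(n,x,y,z,r):
    b=np.array([proj(f,(x+r*np.cos(a),y+r*np.sin(a),z)) for a in th]);print(n,np.round(b.min(0),1),np.round(b.max(0),1))
x0,y0=map(int,proj(f,(611.5,-305.7,45))-[75,75])
print("crop origin",x0,y0,"scale 4")
bb("h1",611.5,-305.7,45,11.5);bb("h0top",568,-184,90,17);bb("bot",e[0],e[1],e[2]-48,10);bb("top",e[0],e[1],e[2]+27,10)
c=f["img"][max(y0,0):y0+150,x0:x0+150,::-1];cv2.imwrite("pics/w7.png",cv2.resize(c,None,fx=4,fy=4,interpolation=cv2.INTER_CUBIC))
E
```

```text
tcp [ 609.6 -304.2  137.9] rpy [3.141e+00 1.000e-03 1.920e+00] F [ 0.5  0.5 -0.3] t 10.68 open 19.3 grip 24.6
now [-2.1  1.2 74.9]
atyaw [-2.1  1.2 74.9]
turn 0.001
crop origin 185 132 scale 4
h1 [245.  192.4] [276.6 222.2]
h0top [228.7 -57.8] [298.9  22.6]
bot [242.5 212.8] [276.  243.9]
top [233.2 281.6] [286.2 327.3]
```

View pics/w7.png

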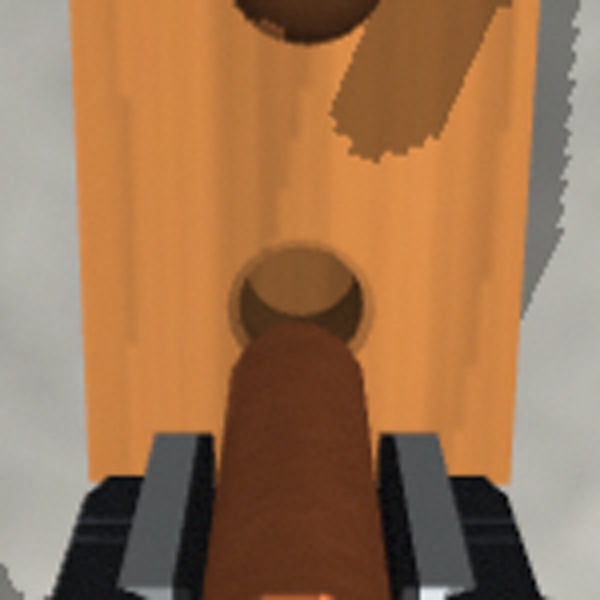

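The narrow bore centre is at about (260,208) in the native image, and my estimate lies 130 mm from the wide bore, which fits. Correcting and lowering.

Request:
step_arm --motion '[{"claw": 16,"delta_pos": [-3.7,0.5,0],"turn": 0},{"claw": 16,"delta_pos": [0,0,20],"turn": 0},{"claw": 16,"delta_pos": [0,0,21],"turn": 0},{"claw": 16,"delta_pos": [0,0,0],"turn": 0},{"claw": 16,"delta_pos": [0,0,4],"turn": 0},{"claw": 16,"delta_pos": [0,0,4],"turn": 0},{"claw": 16,"delta_pos": [0,0,2],"turn": 0},{"claw": 16,"delta_pos": [0,0,0],"turn": 0}]'

```text
clock: 11.35
eef_pos: [611.7, -307.8, 86.4]
tcp_rot: [3.141, 0.001, 1.92]
contact_force: [-0.2, -0.4, -0.8]
opening: 0.223
grasp_force: 24.6
```

Request:
step_arm --motion '[{"claw": 16,"delta_pos": [0,0,5],"turn": 0},{"claw": 16,"delta_pos": [0,0,5],"turn": 0},{"claw": 16,"delta_pos": [0,0,5],"turn": 0},{"claw": 16,"delta_pos": [0,0,5],"turn": 0},{"claw": 16,"delta_pos": [0,0,2.5],"turn": 0},{"claw": 16,"delta_pos": [0,0,0],"turn": 0}]'

```text
clock: 11.85
eef_pos: [611.4, -307.7, 63.3]
tcp_rot: [-3.141, -0.0, 1.92]
contact_force: [-0.3, -0.1, -1.0]
opening: 0.227
grasp_force: 24.5
```

Request:
step_arm --motion '[{"claw": 16,"delta_pos": [0,0,0.5],"turn": 0},{"claw": 36,"delta_pos": [0,0,0],"turn": 0},{"claw": 36,"delta_pos": [0,0,0],"turn": 0},{"claw": 36,"delta_pos": [0,0,0],"turn": 0},{"claw": 36,"delta_pos": [0,0,-20],"turn": 0},{"claw": 36,"delta_pos": [0,0,-40],"turn": 0},{"claw": 40,"delta_pos": [0,0,-40],"turn": 0},{"claw": 40,"delta_pos": [0,0,-40],"turn": 0}]'

```text
clock: 12.52
eef_pos: [610.9, -307.4, 203.9]
tcp_rot: [-3.141, -0.001, 1.92]
contact_force: [0.6, -1.2, -0.3]
opening: 0.469
grasp_force: 0.0
```

Request:
step_arm --motion '[{"claw": 40,"delta_pos": [30,6,-30],"turn": 0},{"claw": 40,"delta_pos": [37.4,7.4,0],"turn": 0},{"claw": 40,"delta_pos": [37.4,7.4,0],"turn": 0},{"claw": 40,"delta_pos": [37.4,7.4,0],"turn": 0},{"claw": 40,"delta_pos": [37.4,7.4,0],"turn": 0},{"claw": 40,"delta_pos": [37.4,7.4,0],"turn": 0},{"claw": 40,"delta_pos": [37.4,7.4,0],"turn": 0},{"claw": 40,"delta_pos": [37.4,7.4,0],"turn": 0}]'

```text
clock: 13.18
eef_pos: [565.4, -12.8, 232.2]
tcp_rot: [3.141, 0.0, 1.92]
contact_force: [0.8, 0.2, -0.1]
opening: 0.472
grasp_force: 0.0
```

Request:
step_arm --motion '[{"claw": 40,"delta_pos": [37.4,7.4,0],"turn": 0},{"claw": 40,"delta_pos": [37.4,7.4,0],"turn": 0},{"claw": 40,"delta_pos": [37.4,7.4,0],"turn": 0},{"claw": 40,"delta_pos": [37.4,7.4,0],"turn": 0},{"claw": 40,"delta_pos": [0,0,0],"turn": -0.12},{"claw": 40,"delta_pos": [0,0,0],"turn": -0.12},{"claw": 40,"delta_pos": [0,0,0],"turn": -0.12},{"claw": 40,"delta_pos": [0,0,0],"turn": -0.12}]'

```text
clock: 13.85
eef_pos: [542.5, 136.7, 232.0]
tcp_rot: [-3.142, -0.0, 2.407]
contact_force: [-0.6, -0.8, 0.1]
opening: 0.472
grasp_force: 0.0
```

Request:
step_arm --motion '[{"claw": 40,"delta_pos": [0,0,0],"turn": -0.12},{"claw": 40,"delta_pos": [0,0,0],"turn": -0.12},{"claw": 40,"delta_pos": [0,0,0],"turn": -0.12},{"claw": 40,"delta_pos": [0,0,0],"turn": -0.12},{"claw": 40,"delta_pos": [0,0,0],"turn": -0.12},{"claw": 40,"delta_pos": [0,0,0],"turn": -0.12},{"claw": 40,"delta_pos": [0,0,0],"turn": -0.1},{"claw": 40,"delta_pos": [0,0,0],"turn": 0}]'

```text
clock: 14.52
eef_pos: [542.6, 136.2, 232.0]
tcp_rot: [-3.142, -0.0, -3.059]
contact_force: [-0.4, -0.4, -0.7]
opening: 0.464
grasp_force: 0.0
```

```bash
python3 - <<'E'
from h import *
from rig import *
f=grab_frame("wrist");g=grab_frame("scene");h=grab_frame("side"); pickle.dump((f,g,h),open("w8.pkl","wb"))
togo(541,144,130,-3.06)
# plugs: orange tops in scene and side
for n,q in(("scene",g),("side",h)):
    for X in((568,-184,90),(611.3,-307.1,90)):
        p=proj(q,X); a=q["img"][int(p[1])-4:int(p[1])+5,int(p[0])-7:int(p[0])+8,0]; print(n,p); print(a)
# wrist: white areas
a=f["img"].astype(int); m=((a.min(2)>150)).astype(np.uint8)
cs,_=cv2.findContours(m,0,1)
for c in cs:
    if cv2.contourArea(c)>60: r=cv2.minAreaRect(c); print("white",np.round(r[0],1),np.round(r[1],1),round(r[2],1),cv2.contourArea(c))
print("pull top pred",proj(f,(541,144,141)),"lid",proj(f,(541,144,91)))
E
```

```text
tcp [542.7 136.2 232.1] rpy [ 3.142 -0.    -3.067] F [ 0.5 -0.4  0. ] t 14.67 open 40.0 grip 0.0
now [  1.1   7.9 102.1]
atyaw [  1.    7.9 102.1]
turn -0.007
scene [168.74550543 161.999346  ]
[[154 152 151 151 154 162 169 175 184 186 186 174 164 159 157]
 [156 154 154 155 170 190 203 213 216 218 218 209 192 173 161]
 [157 156 158 174 202 216 219 220 219 220 220 221 218 202 175]
 [163 164 174 204 219 221 221 221 221 220 220 221 221 219 201]
 [170 174 197 219 224 224 224 223 222 221 221 221 221 221 215]
 [174 179 208 221 223 224 225 225 225 224 223 222 222 220 210]
 [175 181 212 222 223 223 224 225 225 226 225 224 223 221 195]
 [175 178 204 220 223 224 225 224 225 225 226 226 225 217 177]
 [174 176 188 208 220 223 224 225 224 225 225 225 219 184 125]]
scene [118.34760178 160.04797761]
[[147 154 155 156 155 154 153 154 154 155 156 156 155 154 153]
 [151 154 155 156 156 157 161 167 173 175 169 160 155 154 153]
 [151 153 157 159 161 171 187 202 213 213 203 184 165 159 156]
 [151 153 165 171 178 200 219 223 225 224 223 218 179 172 168]
 [151 153 166 174 186 213 222 226 226 225 223 220 171
[... 1221 characters left out ...]
 121 118 116 125 138 148 149 143 131 123 123 124 124]
 [120 119 118 111  98  98 109 117 118 115 112 115 120 122 123]
 [119 118 117 107  89  80  85  88  89  90  97 110 118 120 122]
 [121 119 118 107  87  77  77  79  80  82  94 110 118 119 121]]
white [457.9 277.3] [13.  10.3] 63.4 65.5
white [334.  244.5] [11. 18.] 90.0 121.0
white [344.  232.2] [ 5.8 16.4] 33.7 77.5
white [334. 228.] [12.  8.] 90.0 70.0
white [181.4 140.7] [ 5.8 17. ] 26.6 82.5
white [266.  180.5] [147. 152.] 90.0 17445.0
white [394.8  65. ] [164.  145.7] 8.8 12787.5
white [288.5   6.5] [13. 41.] 90.0 326.0
white [254.1  41.7] [145.9  67. ] 52.0 3769.0
pull top pred [268.26420061 203.17433021] lid [266.58952262 185.20703386]
```

```bash
python3 - <<'E'
from h import *
f=pickle.load(open("w8.pkl","rb"))[0]
g=f["img"].astype(int).mean(2)
print("cols 180..358 step 4")
for y in range(96,290,5): print(y,"".join("%3d"%(g[y,x]//3) for x in range(180,360,4)))
E
```

```text
cols 180..358 step 4
96  48 46 45 46 46 47 47 47 47 48 48 49 50 51 50 49 49 50 52 51 51 50 50 51 51 53 53 54 53 44 40 40 37 50 37 35 55 54 54 53 54 54 55 55 55
101  47 46 46 46 46 47 47 47 48 48 49 50 50 51 50 50 50 50 51 51 51 51 51 51 51 52 53 54 54 39 40 31 33 62 64 45 44 55 35 35 35 36 55 56 56
106  45 45 44 45 46 47 46 47 48 49 49 48 49 50 50 50 51 33 17 27 45 46 43 39 38 38 51 54 28 40 40 40 62 54 61 62 63 36 35 35 35 36 36 52 53
111  45 44 43 44 45 46 47 47 47 48 48 47 47 47 34 59 73 73 73 73 73 73 73 73 73 73 73 73 73 29 38 48 46 64 41 62 37 36 36 36 35 36 37 36 37
116  45 44 42 43 45 46 46 47 47 47 47 46 62 73 73 73 73 73 73 73 73 73 73 73 73 73 73 73 73 73 73 42 58 57 36 35 35 36 35 36 36 36 36 36 36
121  44 43 43 36 13 46 46 47 46 46 62 73 73 73 73 73 73 73 73 73 73 73 73 73 73 73 73 73 73 73 73 73 64 50 34 35 36 35 36 35 36 36 35 35 51
126  42 42 40 40 38 40 13 44 46 73 73 73 73 73 73 73 73 73 73 73 73 73 73 73 73 73 73 73 73 73 73 73 73 73 73 36 34 34 34 34 34 35 34 34 34
131  41 30 21 20 22 26 26 32 73 73 73 73 73 73 73 73 73 73 73 73 73 73 73 73 73 73 73 73 73 73 73 73
[... 3679 characters left out ...]

266   6  5  5 24 24 24  5  3  2  4 43 46 48 42 44 44 43 44 46 45 45 44 44 44 43 44 45 45 45 44 35  1  2  5 25 25 24  6  5  4 25 50 49 48 47
271   5  5 12 24 24 22  5  3  2  5 43 43 42 42 42 43 43 44 45 45 44 42 42 42 43 44 46 46 46 45 27  3  4  5 17 23 24 23  4  4  4 49 49 49 49
276   6  4 23 21 21  9  4  2  4  4 44 43 43 41 42 42 43 43 44 44 43 41 40 41 43 45 45 45 45 45 28  3  3  3  5 23 23 24  6  5  5  3 50 49 49
281   5  9 28 29 29  7  3  2  4  5 44 43 43 42 42 43 43 42 42 42 41 42 41 42 44 45 44 44 43 45 46  2  2  2 10 41 42 43 24  5  5  6 47 48 48
286   5  5  5  5 39  9  4  1  4 31 44 43 42 41 42 42 42 42 42 43 43 43 44 45 46 46 45 44 42 44 46  3  2  2  9 42 32  4  4  4  5  3  5  5 31
```

```bash
python3 - <<'E'
from h import *
f=pickle.load(open("w8.pkl","rb"))[0]
g=f["img"].astype(float).mean(2)
for y in range(180,226,6): print(y,"L",np.round(g[y,252:264]).astype(int),"R",np.round(g[y,270:284]).astype(int))
for x in(262,266,270): print(x,"T",np.round(g[172:182,x]).astype(int),"B",np.round(g[218:232,x]).astype(int))
# lid disc: rightmost/leftmost bright edge
m=(g>200); r=[(y,np.where(m[y,180:350])[0]) for y in range(112,225,8)]
pts=[]
for y,w in r:
    l,rr=180+w.min(),180+w.max(); pts.append((y,l,rr))
print(pts)
# outer circle fit: lid rim z=91 using left edges rows 156-235 and right edges 126-200
E=[(l-.5,y) for y,l,rr in pts if y>=160]+[(rr+.5,y) for y,l,rr in pts if 136<=y<=200]
W=np.array([ray(f,p,91) for p in E]); A=np.c_[2*W,np.ones(len(W))]; s=np.linalg.lstsq(A,(W**2).sum(1),rcond=None)[0]
print("lid centre",s[:2],"r",np.sqrt(s[2]+s[:2]@s[:2]))
print("top ctr",ray(f,(267,201.3),141)); a,b=ray(f,(255.3,178),141),ray(f,(258.5,225),141); print(a,b,np.arctan2(*(a-b)[::-1]))
E
```

```text
180 L [220 220 220 173 211 219 220 221 221 220 220 221] R [221 221 221 219 196 167 133 125 146 149 150 149 149 149]
186 L [220 221 221 184 206 217 220 220 222 222 220 221] R [221 220 221 220 204 176 149 108 145 148 150 148 149 149]
192 L [220 220 222 202 178 211 220 221 221 220 221 221] R [221 221 220 220 211 185 160 112 145 149 149 151 150 147]
198 L [222 221 221 220 169 208 218 221 220 220 220 221] R [221 220 220 220 220 195 166 132 124 147 150 149 149 149]
204 L [220 220 220 221 199 190 213 219 220 220 221 221] R [220 220 221 220 220 202 175 148 119 144 152 150 150 151]
210 L [221 221 220 221 221 165 209 218 220 220 220 221] R [220 221 219 220 219 209 184 158 112 213 221 160 151 152]
216 L [221 221 220 220 220 175 194 215 220 220 221 221] R [220 220 220 220 220 218 193 164 131 177 217 221 221 221]
222 L [220 220 220 221 221 220 168 210 219 221 220 221] R [221 219 219 220 220 219 201 175 146 158 216 221 220 221]
262 T [ 97  97  98 110 154 195 210 218 220 220] B [220 221 220 221 220 220 221 218 201 188 220 220 220 221]
266 T [ 96  94  97 117 165 200 210 218 221 221] B [221 221 220 2
[... 176 characters left out ...]
.int64(310)), (120, np.int64(223), np.int64(305)), (128, np.int64(213), np.int64(319)), (136, np.int64(206), np.int64(326)), (144, np.int64(189), np.int64(331)), (152, np.int64(200), np.int64(336)), (160, np.int64(193), np.int64(338)), (168, np.int64(192), np.int64(340)), (176, np.int64(190), np.int64(341)), (184, np.int64(191), np.int64(341)), (192, np.int64(191), np.int64(340)), (200, np.int64(193), np.int64(338)), (208, np.int64(196), np.int64(335)), (216, np.int64(200), np.int64(331)), (224, np.int64(205), np.int64(326))]
lid centre [540.90260428 143.20112056] r 65.3898669614943
top ctr [539.66649016 142.96458673]
[523.23251841 133.19986519] [558.38050551 138.41523848] -2.994284232900382
```

Request:
step_arm --motion '[{"claw": 40,"delta_pos": [1.9,7.0,0],"turn": -0.055},{"claw": 40,"delta_pos": [0,0,30],"turn": 0},{"claw": 40,"delta_pos": [0,0,35],"turn": 0},{"claw": 40,"delta_pos": [0,0,30],"turn": 0},{"claw": 40,"delta_pos": [0,0,18],"turn": 0},{"claw": 40,"delta_pos": [0,0,10],"turn": 0},{"claw": 40,"delta_pos": [0,0,0],"turn": 0},{"claw": 40,"delta_pos": [0,0,0],"turn": 0}]'

```text
clock: 15.33
eef_pos: [540.6, 143.1, 109.4]
tcp_rot: [3.142, -0.0, -3.01]
contact_force: [0.8, -0.8, 0.9]
opening: 0.464
grasp_force: 0.0
```

Request:
step_arm --motion '[{"claw": 12,"delta_pos": [0,0,0],"turn": 0},{"claw": 12,"delta_pos": [0,0,0],"turn": 0},{"claw": 12,"delta_pos": [0,0,0],"turn": 0},{"claw": 12,"delta_pos": [0,0,0],"turn": 0},{"claw": 12,"delta_pos": [0,0,0],"turn": 0},{"claw": 12,"delta_pos": [0,0,0],"turn": 0},{"claw": 12,"delta_pos": [0,0,0],"turn": 0},{"claw": 12,"delta_pos": [0,0,0],"turn": 0}]' --force 60

```text
clock: 16.0
eef_pos: [541.5, 143.3, 110.8]
tcp_rot: [3.141, 0.003, -3.009]
contact_force: [0.4, -0.8, 7.7]
opening: 0.182
grasp_force: 60.0
```

Request:
step_arm --motion '[{"claw": 12,"delta_pos": [0,0,-1],"turn": 0},{"claw": 12,"delta_pos": [0,0,-1],"turn": 0},{"claw": 12,"delta_pos": [0,0,-1],"turn": 0},{"claw": 12,"delta_pos": [0,0,-1],"turn": 0},{"claw": 12,"delta_pos": [0,0,-1],"turn": 0},{"claw": 12,"delta_pos": [0,0,-1],"turn": 0}]'

```text
clock: 16.5
eef_pos: [540.0, 142.8, 114.6]
tcp_rot: [-3.141, -0.001, -3.008]
contact_force: [3.7, -1.8, -9.6]
opening: 0.181
grasp_force: 59.3
```

Request:
step_arm --motion '[{"claw": 12,"delta_pos": [0,0,-1.5],"turn": 0},{"claw": 12,"delta_pos": [0,0,-1.5],"turn": 0},{"claw": 12,"delta_pos": [0,0,-1.5],"turn": 0},{"claw": 12,"delta_pos": [0,0,-2],"turn": 0},{"claw": 12,"delta_pos": [0,0,-2],"turn": 0},{"claw": 12,"delta_pos": [0,0,-2],"turn": 0},{"claw": 12,"delta_pos": [0,0,-2],"turn": 0}]'

```text
clock: 17.08
eef_pos: [539.9, 143.2, 128.0]
tcp_rot: [3.141, -0.0, -3.009]
contact_force: [-0.9, 0.3, -4.7]
opening: 0.177
grasp_force: 60.2
```

Request:
step_arm --motion '[{"claw": 12,"delta_pos": [0,0,-2],"turn": 0},{"claw": 12,"delta_pos": [0,0,-2],"turn": 0},{"claw": 12,"delta_pos": [0,0,-2],"turn": 0},{"claw": 12,"delta_pos": [0,0,-2],"turn": 0},{"claw": 12,"delta_pos": [0,0,-2],"turn": 0},{"claw": 12,"delta_pos": [0,0,-1.5],"turn": 0},{"claw": 12,"delta_pos": [0,0,0],"turn": 0},{"claw": 12,"delta_pos": [0,0,0],"turn": 0}]'

```text
clock: 17.75
eef_pos: [540.3, 143.0, 139.2]
tcp_rot: [3.142, 0.0, -3.008]
contact_force: [-0.9, -0.6, -4.7]
opening: 0.178
grasp_force: 60.2
```

Request:
step_arm --motion '[{"claw": 12,"delta_pos": [0,0,0],"turn": 0},{"claw": 12,"delta_pos": [0,0,0],"turn": 0},{"claw": 12,"delta_pos": [0,0,0],"turn": 0},{"claw": 12,"delta_pos": [0,0,0],"turn": 0}]'

```text
clock: 18.08
eef_pos: [540.2, 143.0, 139.0]
tcp_rot: [-3.142, -0.0, -3.008]
contact_force: [0.1, 0.4, -3.9]
opening: 0.186
grasp_force: 60.2
```

```bash
python3 - <<'E'
from h import *
from rig import *
g=grab_frame("scene");h=grab_frame("side");o=pickle.load(open("f0.pkl","rb"));
# lid ellipse bright blob in side/scene, before and after; expected shift for 30 mm lift
for n,q in(("scene",g),("side",h)):
    for lab,im,z in(("before",o[n],91),("after",q,121)):
        p=proj(im,(540.5,143,z)).astype(int); a=im["img"].astype(int); m=(a.min(2)>(150 if n=="scene" else 125)).astype(np.uint8)
        cs,_=cv2.findContours(m,0,1); c=min([c for c in cs if cv2.contourArea(c)>200],key=lambda c:np.hypot(*(np.mean(c[:,0],0)-p)))
        print(n,lab,"pred",p,"bbox",cv2.boundingRect(c))
s=sense();print(s["eef_pos"],s["contact_force"],s["grasp_force"],s["clock"],np.abs(s["qvel"]).max())
E
```

```text
scene before pred [292 193] bbox (53, 0, 459, 384)
scene after pred [293 186] bbox (265, 103, 240, 147)
side before pred [247 214] bbox (218, 201, 58, 31)
side after pred [247 203] bbox (232, 191, 47, 30)
[540.22501842 143.01633477 139.03477918] [-0.71908159  0.36499435 -4.21789668] 60.190662145614624 18.1833 0.0019036508218292952
```

The side view shows the lid 11 px higher, the shift predicted for about 30 mm. The load is down to the lid's weight and the arm is still, so I'm handing in.

```bash
python3 -c "
from rig import *
print(sign_off())"
```

```text
the job is handed in; nothing more can be done
None
```

I handed the job in after about 18 s of robot time, but `sign_off()` gave no verdict: both plugs are seated in their own bores, and the gripper is holding the lid still, about 28–30 mm above its seat.

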